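Change the feed gearbox to its green gear and lock the gate

ROBOT

A 7-joint arm with a two-finger parallel gripper is mounted at the origin on the work surface; the furniture and walls round the work are solid. World frame = base frame: x ahead of the robot, y to its left, z up, the work surface at z = 0. Lengths are in m, angles in rad, forces in N, time in s.
With the tool pointing down it reaches from about 0.4 to 0.85 m from the base axis. Payload 4.5 kg.
Tool frame: the origin (TCP) lies on the mounting face of the last link; the fingertips stand 173 mm ahead of it and the grasp point (between the pads) lies 155 mm ahead of it (arm.grip_point_offset is the distance from the TCP to the grasp point, in m); z points along the fingers, y is the line along which they close (so a half turn about z gives the same grasp; the last joint's range is limited). The gripper opens to 85 mm and grips with 20 to 120 N. Pads are 22 mm wide; open, the fingers measure 114 mm over their backs; the gripper's body (76 mm by 85 mm) begins 54 mm behind the grasp point. The pads swing forward as they close: fully open they stand 13 mm farther back than shut.
Start: joints at [1.335, 0.689, -0.195, 1.565, 0.157, 0.902, -0.215], TCP at [0.167, -0.602, 0.405] pointing down, gripper open.
Joint ranges: [-3.01, 3.01], [-0.46, 2.08], [-1.47, 1.51], [0.13, 2.56], [-1, 4.14], [0.04, 2.09], [-2.66, 2.66]. Speed limits (rad/s): [2.57, 2.57, 3.14, 3.14, 3.14, 3.14, 3.14].

INTERFACE

Orientations are given as a rotation vector (axis times angle).
In Python, from station import arm, grab_frame gives the robot as it stands. The module is installed in compiled form; this text tells all that it offers.
- The arm moves only by the tool move_arm, never from a script. Its argument "steps" is text: rows parted by semicolons, each of 5 numbers parted by spaces: the shift along the tool's x, y, z normalised to -1 to 1, where 1 is 200 mm, then the turn about the tool's z normalised to -1 to 1, where 1 is 180 degrees, then the closure, from 0 (fully open) to 1 (shut). In form: x y z roll jaw; .... A call has 1 to 8 rows; each row shifts and turns the commanded pose from where the row before left it, along the tool's axes as they then stand; what a row does not reach is not made up. A row lasts 1/12 s, in which the tool goes at most 41.7 mm and 7.16 degrees, less where a joint would pass 70% of its speed; a pose out of reach is approached as far as the arm can. A call with a number of a shift or a turn outside -1 to 1 is refused whole. A call with a gripper value outside its range is refused whole. The fingers move at their own pace and stop on an object; "force" is the grip in N (left out, the last holds). Time passes only in rows, so rows that do not move let the fingers close. It gives the time, the measured TCP pose, the force, the opening and the grip force at its end, in the units of the state.
- arm.get_obs(): the state, without advancing time (a new reading comes with each control period).
- grab_frame(name): name is "side" or "top"; returns a dict with "image" (420x560x3 uint8, red, green, blue), "fov_y" (degrees; the focal length in pixels is half the picture's height over the tangent of half this angle, whatever the lens; pixels are square), "cx", "cy" (the principal point, pixels), "k1" (the pictures are not rectified: a ray, as slopes to the right and down, at radius r is drawn at 1 + k1 r^2 times it, then the intrinsics apply), "view" (4x4, takes a point from world to camera coordinates). Camera axes: x right, y down, z forward; pixel columns grow to the right and rows downward; lengths in m; the calibration is good to about 2 mm. A picture is of the moment at which its call begins. There is no depth.
- arm.finish_job(): hands the job in; it is judged then, once.
The state is a dict: "clock": time; "qpos": joint angles; "qvel": joint speeds; "effort": joint torques, N m; "tool_pos": TCP position; "orientation": TCP orientation; "contact_force": force on the tool from outside, world axes, zero at the start; "ft_torque": the same for the moment, N m; "gripper_width": opening from 0.0 (shut) to 1.0 (fully open); "grip_force": force on a finger pad.
Only numpy, scipy, OpenCV 4.12 (cv2) and the standard library are available. Lean on these libraries where they do the work, as an engineer would, in place of code of your own. Each camera call takes 0.05 s, during which the arm holds its last target. There are 200 camera calls.

TASK

Change the bench feed gearbox over to its green gear: push the locking slide on top fully to the right, out of the gate, push the gear lever out of its slot, across neutral and fully home in the slot beside the green tag without putting it in any other gear on the way, then push the locking slide fully back in so that the gate is locked again. Only push the two knobs with the fingertips, never take them between the fingers, and leave the loose tools round the gearbox where they are.

Things in the scene. Friction and masses are not known exactly. Their poses are not given: they have to be found in the camera images.
- gearbox: grey cast gearbox, fixed, blue motor behind. Origin on the bench below the middle of the H-gate (lever pivot). +x away from the robot to the motor, +y left along the cross channel, z up; turned up to 0.3 rad. Case x -86 to 86, y -206 to 96 mm (feet 14 mm farther), top 128 mm, oil cap at (58, -140), 150 mm high; output shaft on the left to y = 160 mm; motor behind to x = 224 mm, 143 mm high.
- gate_middle (a point): middle of the gate plate's top, 140 mm above the bench. The 128 x 120 mm steel plate has an H-shaped slot: rails along the gearbox's x at y = +22 and -22 mm, joined at x = 0 by a cross channel: four slots, left/right, rear/front (front = robot's side, right = -y). The lever starts left rear. Fixed tags on the left: blue rear, yellow front.
- lever_knob (a point): middle of the gear lever's black barrel knob, 36 mm across, 48 mm tall, on a 12 mm steel shaft, about 0.21 m above the bench, 182 mm from the lever's pivot, which is 30 mm above the bench. In the gearbox's axes it stands about 37 mm left or right of the gate's middle on a rail and 45 mm to the rear or front when home in a slot.
- gear_shift (a joint): tilt of the gear lever along the rails, rad: positive to the rear (+x of the gearbox), 0 neutral, +0.26 or -0.26 home in a slot, against its end. A sprung detent draws it into neutral and each home place; up to about 4 N at the knob to overcome it. It can cross only within about 0.025 of neutral; the gate's corners are rounded.
- gear_cross (a joint): tilt of the gear lever across the rails, rad: positive to the left (+y of the gearbox); about +0.20 on the left rail, -0.20 on the right rail. No spring, light friction (about 1 N at the knob).
- slide_knob (a point): middle of the locking slide's black push knob, 32 mm across, 36 mm tall, 173 mm above the bench, right of the gate: in the gearbox's axes x = 0, y = -100 mm when locked, -170 mm when fully open. Its flat brass tongue, 32 mm wide, lies across the whole neutral channel when locked and keeps the lever in its slot.
- lock_slide (a joint): travel of the locking slide, m: 0 fully in (locked), 0.070 fully out to the right (-y of the gearbox); the lever is free from about 0.064. Friction about 2.5 N, stays where left. It cannot go in while the lever is in neutral.
- tag_green: green tag, 26 x 16 x 2 mm, on the gate plate outside the slot end of one of the two right-hand slots, front or rear (40 mm from the middle along x, 43 mm to the right); origin under its centre. It marks the gear wanted.
- tag_red: red tag of the same size beside the other right-hand slot.
- screwdriver_2: yellow-handled screwdriver lying down, 177 mm long, loose bystander
- pliers: red-gripped pliers lying flat, 184 mm long, loose bystander
- tape_measure: yellow tape measure, 62 mm tall, loose bystander
- oil_bottle: small dropper bottle with a dark cap, 102 mm tall, loose bystander
- bolt_1: hex bolt standing on its head, 67 mm tall, loose bystander
- nut_1: hex nut, 10 mm tall, loose bystander
- marker: blue and black felt marker lying down, 139 mm long, loose bystander

How it is judged:
By the outcome, as a careful person would: the job done as asked, in the order asked, and still so for the second after the job is handed in, with the robot touching nothing.
It also fails if it takes over 61 s, if anything falls off the work surface, if the arm or the gripper's body presses on something with over 40 N, if the wrist force passes 120 N, or if a joint passes its speed limit or range.

## Working session

There is one attempt and no reset: what is moved stays moved. The work goes in short steps, Python scripts to look and compute and a tool call to move; the robot and the scene stay as the last step left them, time stands still between calls to the robot, and variables do not carry over. Pictures are saved under pics/ and viewed, at most 10 in all, crops included, and the job is handed in when it is done.

Besides the shell and the picture viewer there is one more tool, called after "Request:" in YAML: its name, and indented under it one key for each argument. move_arm: Moves the arm, as the interface text tells. Scaled input: -1 to 1 covers 200 mm each way for a shift and 180 degrees each way for a turn. Its arguments: {"type":"object","properties":{"steps":{"type":"string"},"force":{"type":"number"}},"required":["steps"]}

```bash
mkdir -p pics; cat > h.py <<'E'
import numpy as np, cv2
from station import arm, grab_frame
from scipy.spatial.transform import Rotation as R
def cam(f):
    h=f["image"].shape[0]; fl=h/2/np.tan(np.radians(f["fov_y"])/2); return fl,f["cx"],f["cy"],f["k1"],np.array(f["view"])
def proj(f,P):
    fl,cx,cy,k,V=cam(f); p=V[:3,:3]@np.asarray(P,float)+V[:3,3]; s=p[:2]/p[2]; s=s*(1+k*(s@s)); return np.array([cx+fl*s[0],cy+fl*s[1]])
def ray(f,uv):
    fl,cx,cy,k,V=cam(f); d=np.array([(uv[0]-cx)/fl,(uv[1]-cy)/fl]); s=d.copy()
    for _ in range(30): s=d/(1+k*(s@s))
    Rm=V[:3,:3]; return -Rm.T@V[:3,3], Rm.T@np.array([s[0],s[1],1])
def atz(f,uv,z):
    o,d=ray(f,uv); return o+d*(z-o[2])/d[2]
E
python3 - <<'E'
from h import *
for n in("side","top"):
    f=grab_frame(n); cv2.imwrite(f"pics/{n}0.png",cv2.resize(f["image"][:,:,::-1],(800,600),interpolation=cv2.INTER_CUBIC))
    o,d=ray(f,(280,210)); print(n,o,d,f["fov_y"])
o=arm.get_obs(); print(o); print(R.from_rotvec(o["orientation"]).as_matrix())
E
```

```text
side [0.05363841 1.04163753 0.95703256] [ 0.37907701 -0.73455466 -0.5628164 ] 44.3995755114824
top [0.36207406 0.02089519 1.1863501 ] [ 0.17720117 -0.02573166 -0.98404239] 48.77473946665457
{'clock': 0.1, 'qpos': array([ 1.3347765 ,  0.68994252, -0.19455104,  1.56625641,  0.15730022,
        0.90248519, -0.21511117]), 'qvel': array([ 7.61952953e-04, -3.48390895e-03, -1.62220030e-03, -3.93830138e-03,
       -4.04050646e-04,  7.61686744e-05, -1.69338767e-03]), 'effort': array([-3.39673155e-03, -5.40599942e+01, -1.27136763e+00, -1.58985257e+01,
        9.42946644e-03,  4.38964023e-03, -9.08631932e-06]), 'tool_pos': array([ 0.16650988, -0.60210262,  0.40393394]), 'orientation': array([-3.11137539e+00, -4.22465158e-01,  5.11964485e-04]), 'contact_force': array([-0.30356743,  0.12297303,  0.61971543]), 'ft_torque': array([-0.01531776, -0.00534792,  0.00723674]), 'grip_force': 0.0, 'gripper_width': 1.0019117824617314}
[[ 9.63794599e-01  2.66645216e-01 -5.47406321e-04]
 [ 2.66645760e-01 -9.63793263e-01  1.60784460e-03]
 [-9.88624533e-05 -1.69559551e-03 -9.99998558e-01]]
```

View pics/side0.png

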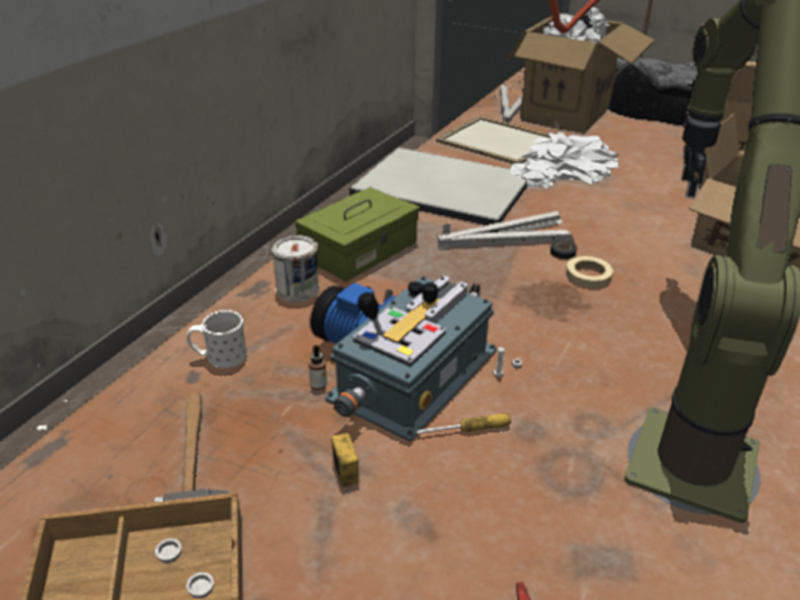

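View pics/top0.png

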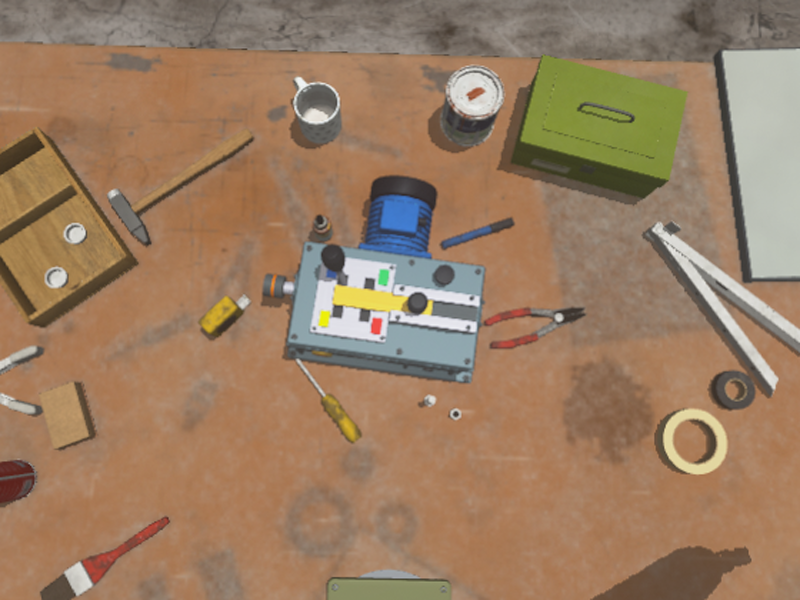

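Green is the right rear slot (top view: green at 384,277, red at 376,326; lever knob 333,258; slide knob 418,303). I'll enlarge the crop to measure.

```bash
python3 - <<'E'
from h import *
f=grab_frame("top"); c=f["image"][160:275,185:345]; cv2.imwrite("pics/topc.png",cv2.resize(c[:,:,::-1],(800,575),interpolation=cv2.INTER_CUBIC))
hsv=cv2.cvtColor(f["image"],cv2.COLOR_RGB2HSV)
def cen(lo,hi):
    m=cv2.inRange(hsv,lo,hi); m[:160]=0;m[275:]=0;m[:,:185]=0;m[:,345:]=0
    n,l,s,ce=cv2.connectedComponentsWithStats(m); return [(tuple(ce[i].round(2)),s[i,4]) for i in range(1,n) if s[i,4]>20]
for nm,lo,hi in (("g",(45,120,80),(80,255,255)),("r",(0,170,120),(6,255,255)),("y",(27,180,120),(33,255,255)),("brass",(18,120,120),(26,255,255))):
    for ce,a in cen(lo,hi): print(nm,ce,a,atz(f,ce,.142).round(4))
E
```

```text
g (np.float64(268.07), np.float64(193.67)) 60 [0.5877 0.0219 0.142 ]
r (np.float64(262.98), np.float64(227.9)) 50 [0.5078 0.0315 0.142 ]
y (np.float64(226.67), np.float64(222.64)) 58 [0.5179 0.1143 0.142 ]
brass (np.float64(257.01), np.float64(208.38)) 536 [0.5526 0.0463 0.142 ]
brass (np.float64(299.27), np.float64(213.55)) 22 [ 0.543  -0.0507  0.142 ]
```

View pics/topc.png

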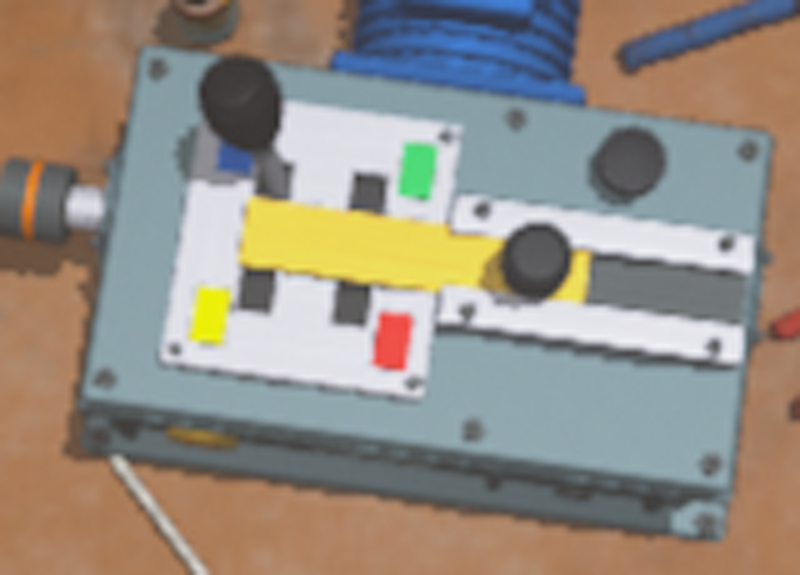

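```bash
cat >> h.py <<'E'
O=np.array([.553,.069]);TH=-.12
def g2w(x,y,z): c,s=np.cos(TH),np.sin(TH); return np.array([O[0]+c*x-s*y,O[1]+s*x+c*y,z])
def w2g(p): c,s=np.cos(TH),np.sin(TH); d=np.array(p)[:2]-O; return np.array([c*d[0]+s*d[1],-s*d[0]+c*d[1],p[2]])
def st():
    o=arm.get_obs(); M=R.from_rotvec(o["orientation"]).as_matrix(); g=w2g(o["tool_pos"]); c,s=np.cos(TH),np.sin(TH);F=o["contact_force"]
    print("t",round(o["clock"],2),"TCP gbx mm",(g*1e3).round(1),"tipz",round(1e3*g[2]-173,1),"toolx yaw err deg",round(np.degrees(np.arctan2(M[1,0],M[0,0])-TH),2),"F gb",np.round([c*F[0]+s*F[1],-s*F[0]+c*F[1],F[2]],1),"w",round(o["gripper_width"],2))
E
python3 - <<'E'
from h import *
f=grab_frame("top"); k=lambda p:((p-[185,160])*5).round(0)
s=grab_frame("side")
for nm,p in (("slide",(0,-100,.191)),("slidebot",(0,-100,.155)),("leverT",(48,40,.228)),("lever",(45,37,.205)),("cap",(58,-140,.150))): print(nm,k(proj(f,g2w(*p))),(proj(s,g2w(*p))/.7).round(0))
c=s["image"][180:310,215:355]; cv2.imwrite("pics/sidec.png",cv2.resize(c[:,:,::-1],(646,600),interpolation=cv2.INTER_CUBIC))
for p in ((0,-100,.191),(45,37,.205)): print(((proj(s,g2w(*p))-[215,180])*4.614).round())
E
```

```text
slide [-2.33012539e+09 -3.35393861e+08] [ 944. -140.]
slidebot [-3.77129981e+09 -5.43096874e+08] [ 944. -140.]
leverT [-10122. -16620.] [-197989.    9158.]
lever [ -9786. -16323.] [-284224.   12029.]
cap [131400. -32271.] [ 579. -172.]
[ 2056. -1284.]
[-918977.   38019.]
```

View pics/sidec.png

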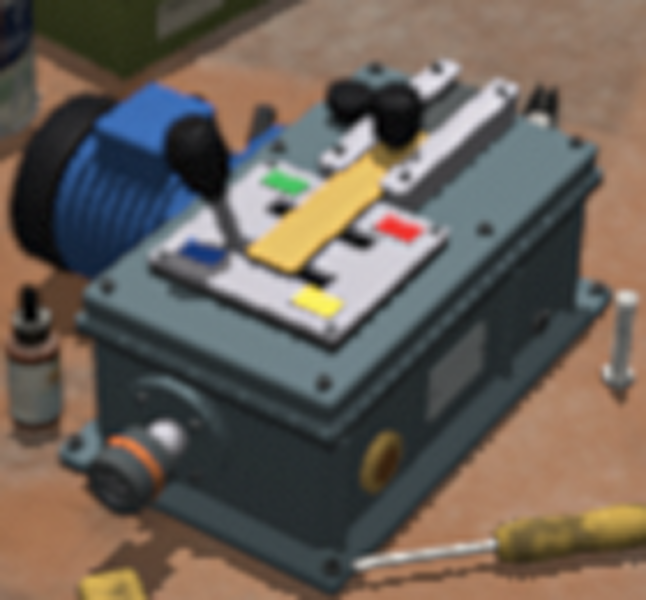

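Request:
move_arm:
  steps: "0 0 0 0.031 1;0 0 0 0.031 1;0 0 0 0.031 1;0 0 0 0.031 1;0.08 -0.17 0 0 1;0.08 -0.17 0 0 1;0.08 -0.17 0 0 1;0.08 -0.17 0 0 1"
  force: 40

```text
clock: 0.92
tool_pos: [0.247, -0.4735, 0.4046]
orientation: [-3.136, 0.189, -0.0]
contact_force: [0.7, 0.1, -0.4]
gripper_width: 0.002
grip_force: 0.0
```

The crop shows the lever leaning left rear, its knob at (195,160), and the slide knob at (397,115). I passed mm to a helper that takes m, so I'm rechecking.

```bash
python3 - <<'E'
from h import *
f=grab_frame("top"); s=grab_frame("side")
for nm,p in (("slideT",(0,-.1,.191)),("leverT",(.050,.042,.226)),("lever",(.045,.037,.203)),("cap",(.058,-.14,.150)),("slidemid",(0,-.1,.173))): print(nm,((proj(f,g2w(*p))-[185,160])*5).round(),((proj(s,g2w(*p))-[215,180])*4.614).round())
st()
E
```

```text
slideT [533. 252.] [399.  91.]
leverT [223.  76.] [186. 124.]
lever [237. 102.] [200. 157.]
cap [631. 157.] [353.  88.]
slidemid [530. 259.] [398. 116.]
t 1.02 TCP gbx mm [-235.4 -570.8  404.7] tipz 231.7 toolx yaw err deg 0.62 F gb [ 0.7  0.1 -1.1] w 0.0
```

Request:
move_arm:
  steps: "0.08 -0.17 0 0 1;0.08 -0.17 0 0 1;0.08 -0.17 0 0 1;0.08 -0.17 0 0 1;0.08 -0.17 0 0 1;0.08 -0.17 0 0 1;0.08 -0.17 0 0 1;0.08 -0.17 0 0 1"

```text
clock: 1.68
tool_pos: [0.4067, -0.219, 0.4048]
orientation: [3.136, -0.189, 0.001]
contact_force: [0.4, -0.1, -0.0]
gripper_width: -0.0
grip_force: 0.0
```

```bash
python3 -c "
from h import *
st()"
```

```text
t 1.68 TCP gbx mm [-110.8 -303.5  404.8] tipz 231.8 toolx yaw err deg -0.01 F gb [ 0.4 -0.1 -0. ] w -0.0
```

Request:
move_arm:
  steps: "0.08 -0.17 0 0 1;0.08 -0.17 0 0 1;0.08 -0.17 0 0 1;0.08 -0.17 0 0 1;0.08 -0.17 0 0 1;0.08 -0.17 0 0 1;0.075 -0.17 0 0 1;0 0 0 0 1"

```text
clock: 2.35
tool_pos: [0.5481, 0.0113, 0.4048]
orientation: [-3.13, 0.169, -0.008]
contact_force: [0.4, 0.8, -0.5]
gripper_width: -0.0
grip_force: 0.0
```

```bash
python3 -c "
from h import *
st()"
```

```text
t 2.35 TCP gbx mm [  2.1 -57.9 404.8] tipz 231.8 toolx yaw err deg 0.68 F gb [ 0.3  0.8 -0.5] w -0.0
```

Request:
move_arm:
  steps: "0 0 0.12 0 1;0 0 0.12 0 1;0 0 0.11 0 1;0 0 0 0 1;0 0.04 0 0 1;0 0.04 0 0 1;0 0.04 0 0 1;0 0 0 0 1"

```text
clock: 3.02
tool_pos: [0.5417, -0.0237, 0.3358]
orientation: [3.134, -0.193, 0.003]
contact_force: [-0.1, -0.2, -0.8]
gripper_width: -0.0
grip_force: 0.0
```

```bash
python3 -c "
from h import *
st()"
```

```text
t 3.02 TCP gbx mm [-1.000e-01 -9.330e+01  3.358e+02] tipz 162.8 toolx yaw err deg -0.17 F gb [-0.1 -0.2 -0.8] w -0.0
```

Request:
move_arm:
  steps: "0 0.04 0 0 1;0 0.04 0 0 1;0 0.04 0 0 1;0 0.04 0 0 1;0 0.04 0 0 1;0 0 0 0 1"

```text
clock: 3.52
tool_pos: [0.537, -0.0635, 0.335]
orientation: [3.134, -0.193, 0.002]
contact_force: [-0.7, -0.3, 0.5]
gripper_width: -0.0
grip_force: 0.0
```

```bash
python3 -c "
from h import *
st()"
```

```text
t 3.52 TCP gbx mm [  -0.  -133.5  335. ] tipz 162.0 toolx yaw err deg -0.17 F gb [-0.6 -0.4  0.5] w -0.0
```

Request:
move_arm:
  steps: "0 0.02 0 0 1;0 0.02 0 0 1;0 0 0 0 1"

```text
clock: 3.77
tool_pos: [0.536, -0.0693, 0.3346]
orientation: [3.136, -0.189, 0.0]
contact_force: [0.4, 0.4, -0.0]
gripper_width: 0.001
grip_force: 0.1
```

```bash
python3 - <<'E'
from h import *
st()
f=grab_frame("top"); c=f["image"][160:275,185:345]; cv2.imwrite("pics/topd.png",cv2.resize(c[:,:,::-1],(800,575),interpolation=cv2.INTER_CUBIC))
E
```

```text
t 3.77 TCP gbx mm [-3.000e-01 -1.393e+02  3.346e+02] tipz 161.6 toolx yaw err deg -0.02 F gb [ 0.4  0.5 -0. ] w 0.0
```

View pics/topd.png

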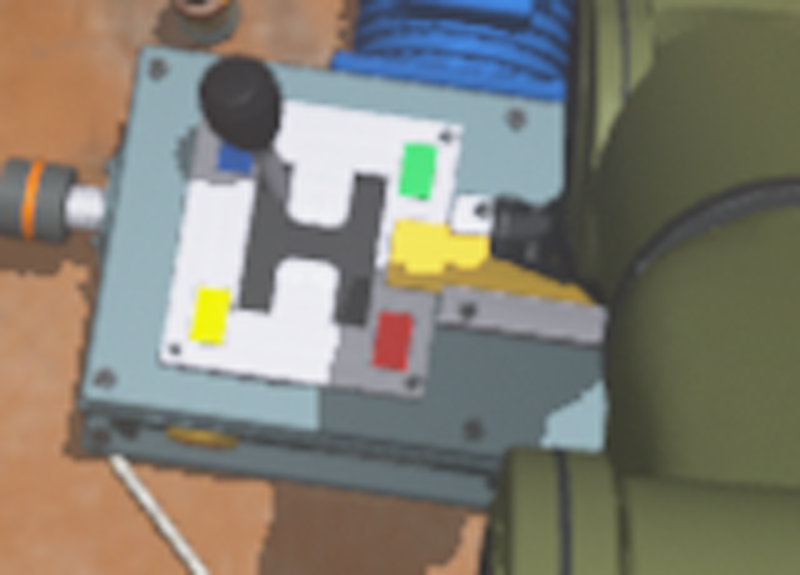

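The tongue's end has moved from px 243 to 390, about 68 mm, and the H is clear. I'll press on until it stops.

Request:
move_arm:
  steps: "0 0.015 0 0 1;0 0.015 0 0 1;0 0 0 0 1"

```text
clock: 4.07
tool_pos: [0.5356, -0.0707, 0.3346]
orientation: [-3.131, 0.181, 0.0]
contact_force: [0.1, 10.7, 1.1]
gripper_width: 0.001
grip_force: 5.4
```

```bash
python3 -c "
from h import *
st()"
```

```text
t 4.07 TCP gbx mm [  -0.5 -140.8  334.6] tipz 161.6 toolx yaw err deg 0.26 F gb [-1.2 10.6  1.1] w 0.0
```

Request:
move_arm:
  steps: "0 -0.06 0 0 1;0 0 -0.13 0 1;0 0 -0.13 0 1;0.16 -0.12 0 0 1;0.16 -0.12 0 0 1;0.16 -0.12 0 0 1;0 0 0 0 1"

```text
clock: 4.65
tool_pos: [0.6456, 0.0034, 0.3865]
orientation: [-3.132, 0.177, -0.011]
contact_force: [1.4, 1.3, -0.0]
gripper_width: 0.003
grip_force: 0.0
```

```bash
python3 - <<'E'
from h import *
st()
f=grab_frame("top"); hsv=cv2.cvtColor(f["image"],cv2.COLOR_RGB2HSV)
E
```

```text
t 4.65 TCP gbx mm [ 99.8 -54.  386.5] tipz 213.5 toolx yaw err deg 0.4 F gb [ 1.3  1.4 -0. ] w 0.0
```

Request:
move_arm:
  steps: "0 -0.15 0 0 1;0 -0.15 0 0 1;0 -0.15 0 0 1;0 0 0.1 0 1;0 0 0 0 1;-0.05 0 0 0 1;-0.05 0 0 0 1;0 0 0 0 1"

```text
clock: 5.37
tool_pos: [0.6302, 0.0869, 0.3669]
orientation: [3.133, -0.191, -0.002]
contact_force: [1.0, -1.3, -1.3]
gripper_width: -0.0
grip_force: 0.8
```

```bash
python3 -c "
from h import *
st()"
```

```text
t 5.37 TCP gbx mm [ 74.5  27.1 366.9] tipz 193.9 toolx yaw err deg -0.1 F gb [ 1.2 -1.2 -1.3] w -0.0
```

Request:
move_arm:
  steps: "0.03 0 0 0 1;0 -0.045 0 0 1;0 0 0 0 1;-0.04 0 0 0 1;-0.04 0 0 0 1;0 0 0 0 1"

```text
clock: 5.87
tool_pos: [0.6254, 0.0997, 0.369]
orientation: [-3.134, 0.187, -0.018]
contact_force: [8.2, -0.4, 0.2]
gripper_width: 0.003
grip_force: 4.1
```

```bash
python3 -c "
from h import *
st()"
```

```text
t 5.87 TCP gbx mm [ 68.2  39.2 369. ] tipz 196.0 toolx yaw err deg 0.04 F gb [8.2 0.6 0.2] w 0.0
```

Request:
move_arm:
  steps: "-0.025 0 0 0 1;-0.025 0 0 0 1;-0.025 0 0 0 1;-0.025 0 0 0 1;0 0 0 0 1"

```text
clock: 6.28
tool_pos: [0.6017, 0.1019, 0.3664]
orientation: [3.136, -0.187, -0.003]
contact_force: [-0.7, -0.3, 0.5]
gripper_width: -0.003
grip_force: 0.0
```

```bash
python3 -c "
from h import *
st()"
```

```text
t 6.28 TCP gbx mm [ 44.5  38.5 366.4] tipz 193.4 toolx yaw err deg 0.06 F gb [-0.7 -0.4  0.5] w -0.0
```

Request:
move_arm:
  steps: "-0.02 0 0 0 1;-0.02 0 0 0 1;-0.02 0 0 0 1;0 0 0 0 1"

```text
clock: 6.62
tool_pos: [0.5898, 0.1032, 0.3664]
orientation: [3.136, -0.187, -0.004]
contact_force: [-0.4, -0.1, -0.7]
gripper_width: 0.004
grip_force: 0.0
```

```bash
python3 - <<'E'
from h import *
st()
s=grab_frame("side"); c=s["image"][180:280,215:345]; cv2.imwrite("pics/sided.png",cv2.resize(c[:,:,::-1],(780,600),interpolation=cv2.INTER_CUBIC))
for a in (.03,0,-.03):
  for r in (.158,.182,.206): print(a,r,((proj(s,g2w(r*np.sin(a),r*np.sin(.2),.03+r*np.cos(.2)*np.cos(a)))-[215,180])*6).round())
E
```

```text
t 6.62 TCP gbx mm [ 32.4  38.3 366.4] tipz 193.4 toolx yaw err deg 0.04 F gb [-0.4 -0.2 -0.7] w 0.0
0.03 0.158 [344. 264.]
0.03 0.182 [336. 224.]
0.03 0.206 [328. 182.]
0 0.158 [353. 268.]
0 0.182 [347. 228.]
0 0.206 [340. 187.]
-0.03 0.158 [362. 272.]
-0.03 0.182 [357. 232.]
-0.03 0.206 [352. 192.]
```

View pics/sided.png

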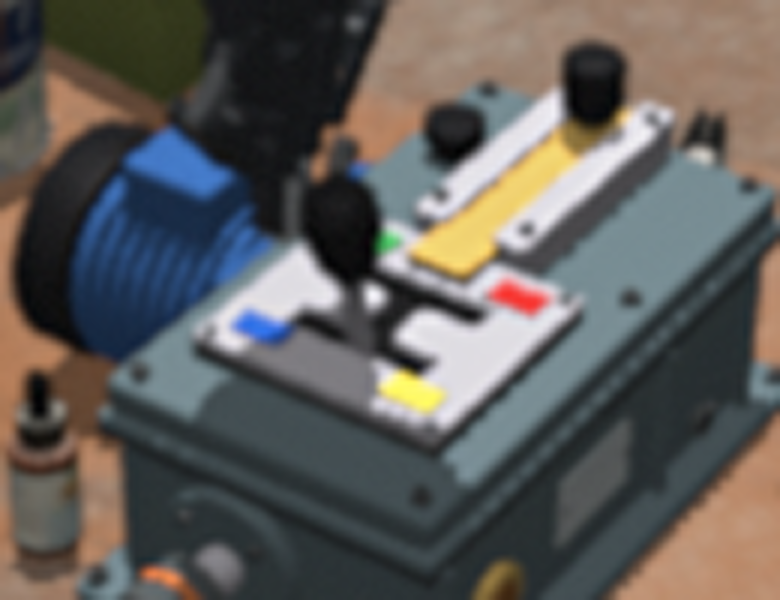

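Request:
move_arm:
  steps: "-0.014 0 0 0 1;0 0 0 0 1;0.1 0 0 0 1;0 -0.135 0 0 1;0 -0.135 0 0 1;-0.125 0 0 0 1;-0.125 0 0 0 1;0 0 0 0 1"

```text
clock: 7.33
tool_pos: [0.5602, 0.1621, 0.3659]
orientation: [3.135, -0.182, -0.012]
contact_force: [-0.2, 0.1, -0.4]
gripper_width: -0.0
grip_force: 0.0
```

```bash
python3 - <<'E'
from h import *
st()
s=grab_frame("side"); c=s["image"][180:280,215:345]; cv2.imwrite("pics/sidee.png",cv2.resize(c[:,:,::-1],(780,600),interpolation=cv2.INTER_CUBIC))
E
```

```text
t 7.33 TCP gbx mm [ -4.   93.3 365.9] tipz 192.9 toolx yaw err deg 0.24 F gb [-0.2  0.  -0.4] w -0.0
```

Request:
move_arm:
  steps: "0.02 0 0 0 1;0 0.05 0 0 1;0 0.05 0 0 1;0 0.03 0 0 1;0 0.03 0 0 1;0 0.03 0 0 1;0 0.03 0 0 1;0 0 0 0 1"

```text
clock: 8.05
tool_pos: [0.5634, 0.1144, 0.3667]
orientation: [3.134, -0.191, -0.0]
contact_force: [0.5, 0.6, 0.2]
gripper_width: 0.002
grip_force: 0.0
```

```bash
python3 -c "
from h import *
st()"
```

```text
t 8.05 TCP gbx mm [  4.9  46.3 366.7] tipz 193.7 toolx yaw err deg -0.11 F gb [0.4 0.7 0.2] w 0.0
```

Request:
move_arm:
  steps: "0 0.03 0 0 1;0 0.03 0 0 1;0 0.03 0 0 1;0 0.03 0 0 1;0 0.03 0 0 1;0 0.03 0 0 1;0 0.03 0 0 1;0 0 0 0 1"

```text
clock: 8.72
tool_pos: [0.5583, 0.0726, 0.3666]
orientation: [3.134, -0.192, -0.001]
contact_force: [0.5, -0.2, -0.1]
gripper_width: 0.002
grip_force: 0.0
```

```bash
python3 -c "
from h import *
st()"
```

```text
t 8.72 TCP gbx mm [  4.8   4.2 366.6] tipz 193.6 toolx yaw err deg -0.12 F gb [ 0.5 -0.2 -0.1] w 0.0
```

Request:
move_arm:
  steps: "0 0.02 0 0 1;0 0.02 0 0 1;0 0.01 0 0 1;0 0 0 0 1"

```text
clock: 9.05
tool_pos: [0.5572, 0.0641, 0.3666]
orientation: [3.135, -0.189, -0.0]
contact_force: [1.1, -0.1, 0.6]
gripper_width: -0.005
grip_force: 0.0
```

```bash
python3 - <<'E'
from h import *
st()
s=grab_frame("side"); c=s["image"][180:280,215:345]; cv2.imwrite("pics/sidee.png",cv2.resize(c[:,:,::-1],(780,600),interpolation=cv2.INTER_CUBIC))
E
```

```text
t 9.05 TCP gbx mm [  4.8  -4.4 366.6] tipz 193.6 toolx yaw err deg -0.02 F gb [1.1 0.1 0.6] w -0.0
```

View pics/sidee.png

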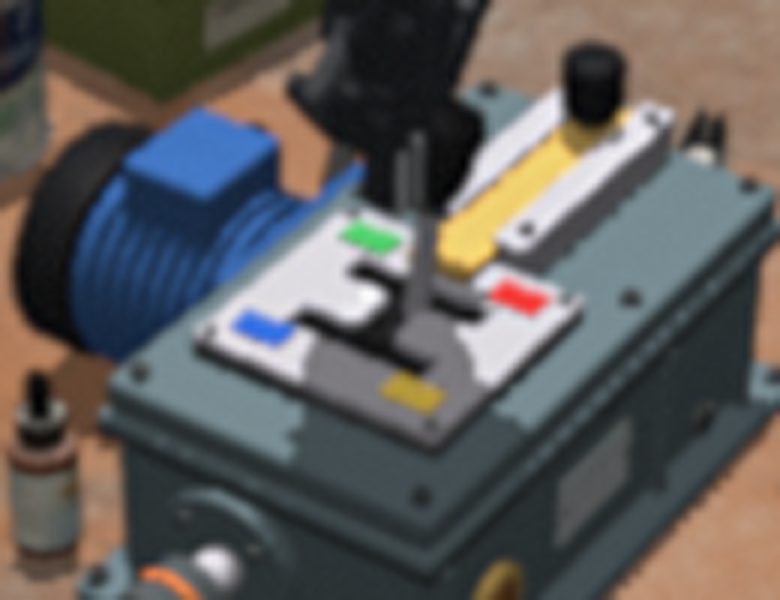

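Request:
move_arm:
  steps: "0 0.015 0 0 1;0 0.015 0 0 1;0 0 0 0 1"

```text
clock: 9.35
tool_pos: [0.5566, 0.0599, 0.3666]
orientation: [-3.134, 0.186, -0.001]
contact_force: [0.1, 2.9, -1.3]
gripper_width: -0.003
grip_force: 1.8
```

```bash
python3 -c "
from h import *
st()"
```

```text
t 9.35 TCP gbx mm [  4.7  -8.6 366.6] tipz 193.6 toolx yaw err deg 0.07 F gb [-0.3  2.9 -1.3] w -0.0
```

Request:
move_arm:
  steps: "0 -0.1 0 0 1;-0.15 0 0 0 1;-0.15 0 0 0 1;0 0.12 0 0 1;0 0.12 0 0 1;0 0 0 0 1;0.05 0 0 0 1;0 0 0 0 1"

```text
clock: 10.02
tool_pos: [0.505, 0.0361, 0.367]
orientation: [3.136, -0.191, 0.004]
contact_force: [-0.4, 0.4, 0.5]
gripper_width: -0.001
grip_force: 0.0
```

```bash
python3 -c "
from h import *
st()"
```

```text
t 10.02 TCP gbx mm [-43.7 -38.4 367. ] tipz 194.0 toolx yaw err deg -0.08 F gb [-0.5  0.4  0.5] w -0.0
```

Now push to the rear: about 60 mm to home.

Request:
move_arm:
  steps: "0.035 0 0 0 1;0.035 0 0 0 1;0.035 0 0 0 1;0.035 0 0 0 1;0.035 0 0 0 1;0.035 0 0 0 1;0.035 0 0 0 1;0 0 0 0 1"

```text
clock: 10.68
tool_pos: [0.5538, 0.031, 0.3667]
orientation: [-3.136, 0.188, -0.004]
contact_force: [-0.2, 0.5, -0.6]
gripper_width: 0.001
grip_force: 0.0
```

```bash
python3 -c "
from h import *
st()"
```

```text
t 10.68 TCP gbx mm [  5.3 -37.6 366.7] tipz 193.7 toolx yaw err deg 0.01 F gb [-0.3  0.4 -0.6] w 0.0
```

Request:
move_arm:
  steps: "0.02 0 0 0 1;0.02 0 0 0 1;0.015 0 0 0 1;0 0 0 0 1"

```text
clock: 11.02
tool_pos: [0.564, 0.0297, 0.3667]
orientation: [3.136, -0.188, 0.002]
contact_force: [-0.5, 0.4, 0.4]
gripper_width: -0.001
grip_force: 0.0
```

```bash
python3 -c "
from h import *
st()"
```

```text
t 11.02 TCP gbx mm [ 15.6 -37.7 366.7] tipz 193.7 toolx yaw err deg 0.0 F gb [-0.6  0.3  0.4] w -0.0
```

Request:
move_arm:
  steps: "0.015 0 0 0 1;0.015 0 0 0 1;0 0 0 0 1"

```text
clock: 11.27
tool_pos: [0.5689, 0.0291, 0.3664]
orientation: [3.136, -0.188, -0.003]
contact_force: [-1.1, 0.5, -0.3]
gripper_width: 0.001
grip_force: 0.9
```

```bash
python3 -c "
from h import *
st()"
```

```text
t 11.27 TCP gbx mm [ 20.6 -37.7 366.4] tipz 193.4 toolx yaw err deg 0.02 F gb [-1.1  0.3 -0.3] w 0.0
```

Request:
move_arm:
  steps: "0.015 0 0 0 1;0.01 0 0 0 1;0 0 0 0 1"

```text
clock: 11.52
tool_pos: [0.5713, 0.0289, 0.3661]
orientation: [3.135, -0.187, -0.015]
contact_force: [-10.9, 2.0, 6.5]
gripper_width: -0.001
grip_force: 5.1
```

```bash
python3 -c "
from h import *
st()"
```

```text
t 11.52 TCP gbx mm [ 23.  -37.6 366.1] tipz 193.1 toolx yaw err deg 0.05 F gb [-11.    0.7   6.5] w -0.0
```

Request:
move_arm:
  steps: "-0.12 0 0 0 1;-0.12 0 0 0 1;-0.12 0 -0.1 0 1;0 0.18 0 0 1;0 0.18 0 0 1;0 0.18 0 0 1;0 0.18 0 0 1;0 0.18 0 0 1"

```text
clock: 12.18
tool_pos: [0.4812, -0.1434, 0.3872]
orientation: [3.135, -0.187, 0.004]
contact_force: [0.4, 0.6, -0.3]
gripper_width: -0.003
grip_force: 0.0
```

```bash
python3 - <<'E'
from h import *
st()
s=grab_frame("side"); c=s["image"][180:280,215:345]; cv2.imwrite("pics/sidef.png",cv2.resize(c[:,:,::-1],(780,600),interpolation=cv2.INTER_CUBIC))
E
```

```text
t 12.18 TCP gbx mm [ -45.9 -219.5  387.2] tipz 214.2 toolx yaw err deg 0.04 F gb [ 0.4  0.6 -0.3] w -0.0
```

View pics/sidef.png

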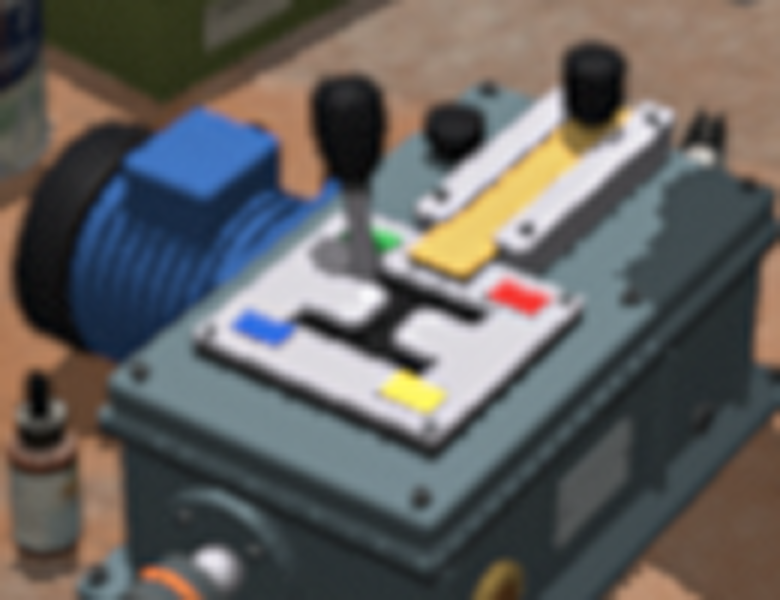

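The lever is home in the right rear slot, with its knob at (348,125) and its shaft beside the green tag. Next I close the slide.

Request:
move_arm:
  steps: "0.12 0 0 0 1;0.11 0 0 0 1;0 0 0.13 0 1;0 0 0.13 0 1;0 0 0 0 1;0 -0.04 0 0 1;0 -0.04 0 0 1;0 0 0 0 1"

```text
clock: 12.9
tool_pos: [0.5297, -0.1287, 0.3362]
orientation: [-3.135, 0.183, -0.005]
contact_force: [0.5, 0.1, -0.7]
gripper_width: 0.003
grip_force: 0.0
```

```bash
python3 -c "
from h import *
st()"
```

```text
t 12.9 TCP gbx mm [   0.5 -199.1  336.2] tipz 163.2 toolx yaw err deg 0.2 F gb [ 0.5  0.2 -0.7] w 0.0
```

Request:
move_arm:
  steps: "0 -0.04 0 0 1;0 -0.04 0 0 1;0 -0.04 0 0 1;0 -0.04 0 0 1;0 -0.04 0 0 1;0 -0.04 0 0 1;0 -0.04 0 0 1;0 0 0 0 1"

```text
clock: 13.57
tool_pos: [0.5358, -0.073, 0.3346]
orientation: [-3.134, 0.183, -0.0]
contact_force: [0.3, 0.3, -0.1]
gripper_width: 0.004
grip_force: 0.0
```

```bash
python3 -c "
from h import *
st()"
```

```text
t 13.57 TCP gbx mm [-1.000e-01 -1.431e+02  3.346e+02] tipz 161.6 toolx yaw err deg 0.19 F gb [ 0.2  0.3 -0.1] w 0.0
```

Request:
move_arm:
  steps: "0 -0.025 0 0 1;0 -0.02 0 0 1;0 -0.02 0 0 1;0 0 0 0 1"

```text
clock: 13.9
tool_pos: [0.5368, -0.0618, 0.3344]
orientation: [-3.136, 0.186, 0.001]
contact_force: [0.1, -1.2, 0.1]
gripper_width: 0.001
grip_force: 0.2
```

```bash
python3 -c "
from h import *
st()"
```

```text
t 13.9 TCP gbx mm [  -0.4 -131.8  334.4] tipz 161.4 toolx yaw err deg 0.07 F gb [ 0.3 -1.2  0.1] w 0.0
```

Request:
move_arm:
  steps: "0 -0.015 0 0 1;0 -0.015 0 0 1;0 0 0 0 1"

```text
clock: 14.15
tool_pos: [0.5372, -0.0579, 0.3345]
orientation: [3.134, -0.19, -0.002]
contact_force: [-0.1, -4.5, 0.3]
gripper_width: -0.0
grip_force: 2.6
```

```bash
python3 -c "
from h import *
st()"
```

```text
t 14.15 TCP gbx mm [  -0.5 -127.9  334.5] tipz 161.5 toolx yaw err deg -0.05 F gb [ 0.4 -4.5  0.3] w -0.0
```

Request:
move_arm:
  steps: "0 -0.015 0 0 1;0 0 0 0 1;0 0 0 0 1"

```text
clock: 14.4
tool_pos: [0.5373, -0.0573, 0.3345]
orientation: [3.13, -0.194, -0.002]
contact_force: [-0.8, -10.5, 1.1]
gripper_width: 0.002
grip_force: 5.0
```

```bash
python3 -c "
from h import *
st()"
```

```text
t 14.4 TCP gbx mm [  -0.5 -127.2  334.5] tipz 161.5 toolx yaw err deg -0.2 F gb [  0.5 -10.5   1.1] w 0.0
```

Request:
move_arm:
  steps: "0 0.08 0 0 1;0 0.08 0 0 1;0 0 -0.15 0 1;0 0 -0.15 0 1;0 0.18 -0.05 0 1;0 0.18 -0.05 0 1;0 0.18 0 0 1;0 0.18 0 0 1"

```text
clock: 15.07
tool_pos: [0.517, -0.2291, 0.4155]
orientation: [-3.135, 0.185, -0.003]
contact_force: [0.7, -0.4, -0.3]
gripper_width: 0.0
grip_force: 0.0
```

```bash
python3 - <<'E'
from h import *
st()
f=grab_frame("top"); c=f["image"][160:275,185:345]; cv2.imwrite("pics/tope.png",cv2.resize(c[:,:,::-1],(800,575),interpolation=cv2.INTER_CUBIC))
E
```

```text
t 15.07 TCP gbx mm [  -0.  -300.2  415.5] tipz 242.5 toolx yaw err deg 0.11 F gb [ 0.8 -0.3 -0.3] w 0.0
```

View pics/tope.png

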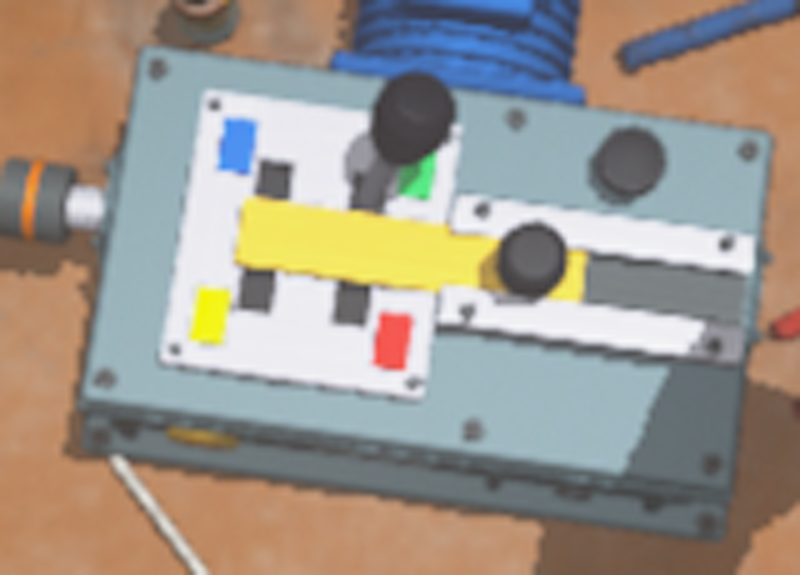

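The lever is in the green slot (knob at 413,117), the tongue lies across the channel back to px 238, and the arm is clear. I'm handing the job in.

```bash
python3 -c "
from station import arm
print(arm.finish_job())"
```

```text
the job is handed in; nothing more can be done
None
```

The gearbox is in the green gear (right rear slot) with the locking slide pushed fully back in; both knobs were pushed with closed fingertips only, and the job was handed in at about 15 s.

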